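# Lock the square pump housing with the socket extension

## Task

Two pump housings stand on the bench, each with a long T-handled socket extension already seated on the nut at the bottom of its deep bore. Lock the nut of the square housing: turn its extension clockwise, seen from above, until the T-handle lies in line with the two raised index ribs on top of that housing. Leave the extension standing in its bore, fully down on the nut, and do not turn or shift the extension of the round housing.

Things in the scene. Friction and masses are not known exactly. Their poses are not given: they have to be found in the camera images.
- square_housing: Square metal pump housing, 94 x 94 mm, 110 mm high, 110 mm square foot, fixed. Origin: centre of its underside, on the bore axis; z up. Bore 52 mm wide, from the top to 15 mm above the bench. Two index ribs (18 x 6 mm, 4 mm high) on top, either side of the bore, in line along its x axis; hose port on the +x side. The other housing is round, 96 mm wide, as high, 0.2 m or more off.
- square_key: Loose extension in the square housing, 0.3 kg. Origin: centre of the socket's underside, 20 mm above the bench; z up. T-handle along its x, 110 mm long: hub 36 (x) x 18 (y) x 24 mm, its centre 157 mm above the origin, to grasp from above across y; bars 12, end knobs 16, shaft below 14 mm thick. Starts 34 to 72 degrees counterclockwise of the ribs. About 4 degrees of play and lean on the nut.
- square_nut (a joint): Turn of the square housing's nut since the start, rad, positive clockwise seen from above. A stop bars it counterclockwise at 0; the other stop is at 1.8. No spring, stays where it is left, takes about 0.12 N m. The nut, 22 mm square, is hidden under the socket and turns with it.
- round_key_end (a point): Centre of one end knob of the T-handle of the other extension (same shape and size), which stands in the round housing and must be left alone; 55 mm from that extension's axis, 177 mm above the bench.

How it is judged:
By the outcome, as a careful person would: the job done as asked, in the order asked, and still so for the second after the job is handed in, with the robot touching nothing.
It also fails if it takes over 29 s, if anything falls off the work surface, if the arm or the gripper's body presses on something with over 40 N, if the wrist force passes 120 N, or if a joint passes its speed limit or range.

## Robot

A 7-joint arm with a two-finger parallel gripper is mounted at the origin on a cart in front of the work surface, level with it; the furniture and walls round the work are solid. World frame = base frame: x ahead of the robot, y to its left, z up, the work surface at z = 0. Lengths are in m, angles in degrees, forces in N, time in s.
With the tool pointing down it reaches from about 0.35 to 0.775 m from the base axis. Payload 3.1 kg.
Tool frame: the origin (TCP) lies on the centre line of the jaws, within the pads' length; the fingertips stand 8 mm ahead of it and the grasp point (between the pads) lies 11 mm behind it; z points along the fingers, y is the direction in which the jaws open and shut (so a half turn about z gives the same grasp; the last joint's range is limited). The gripper opens to 85 mm and grips with 20 to 120 N. Pads are 22 mm wide; open, the fingers measure 114 mm over their backs; the gripper's body (76 mm by 85 mm) begins 54 mm behind the grasp point. The pads swing forward as they close: fully open they stand 13 mm farther back than shut.
Start: joints at [-76.186, 17.813, 0.802, 86.603, -0.252, 75.585, -1.558], TCP at [0.153, 0.528, 0.239] pointing down, gripper open.
Joint ranges: [-154.91, 154.91], [-16.99, 109.72], [-72.82, 74.43], [7.12, 147.25], [-82.49, 262.49], [11.32, 116.49], [-174.64, 174.64]. Speed limits (degrees/s): [159.86, 159.86, 180, 180, 180, 180, 180].

## Interface

Orientations are given as a 3x3 rotation matrix whose columns are the frame's x, y, z axes.
In Python, from cell import sensors, optics, env gives the robot as it stands.
- The arm moves only by the shell command python3 -m jog 'ROWS' [FORCE]. ROWS is JSON, a list of rows, each an object of numbers: "x", "y", "z": the shift along the tool's x, y, z in cm; "ax", "ay", "az": the turn, a rotation vector about the tool's x, y, z in degrees; "fingers": the opening in per cent of the stroke, from 0 (shut) to 100 (fully open). A call has exactly 8 rows; each row is the pose to reach, as a shift and turn from the pose commanded when the call began, along the tool's axes at that moment; what a row does not reach only later rows make up. A row lasts 1/8 s, in which the tool goes at most 62.5 mm and 10.7 degrees, less where a joint would pass 70% of its speed; a pose out of reach is approached as far as the arm can. A call with a gripper value outside its range is refused whole. The fingers move at their own pace and stop on an object; FORCE is the grip in N (left out, the last holds). Time passes only in rows, so rows that repeat a pose let the fingers close, or fill a call up. It gives the time, the measured TCP pose, the force and the opening at its end, in the units of the state.
- sensors.get_state(): the state, without advancing time (a new reading comes with each control period).
- optics.snapshot(name): name is "scene" or "top"; returns the picture (400x640x3 uint8, red, green, blue); there is no depth.
- optics.camera_info(name): a dict with "vfov" (degrees; the focal length in pixels is half the picture's height over the tangent of half this angle, whatever the lens; pixels are square), "cx", "cy" (the principal point, pixels), "k1" (the pictures are not rectified: a ray, as slopes to the right and down, at radius r is drawn at 1 + k1 r^2 times it, then the intrinsics apply), "R" (3x3) and "t" (3): a world point X has camera coordinates R X + t. Camera axes: x right, y down, z forward; pixel columns grow to the right and rows downward; lengths in m; the calibration is good to about 2 mm. A picture is of the moment at which its call begins. camera_info takes no time and is no camera call.
- env.close_job(): hands the job in, once; it reports no verdict.
The state is a dict: "time_s": time; "joints": joint angles; "joint_velocities": joint speeds; "tau": joint torques, N m; "ee_pos": TCP position; "ee_rot": TCP orientation; "contact_force": force on the tool from outside, world axes, zero at the start; "ft_torque": the same for the moment, N m; "gripper_width": opening from 0.0 (shut) to 1.0 (fully open).
Only numpy, scipy, OpenCV 4.12 (cv2) and the standard library are available. Lean on these libraries where they do the work, as an engineer would, in place of code of your own. Each camera call takes 0.05 s, during which the arm holds its last target.

## Working session

There is one attempt and no reset: what is moved stays moved. The work goes in short steps, Python scripts to look and compute and a shell command to move; the robot and the scene stay as the last step left them, time stands still between calls to the robot, and variables do not carry over. Pictures are saved under pics/ and viewed, and the job is handed in when it is done.

```bash
ls; mkdir -p pics; python3 - <<'E'
from cell import sensors, optics, env
import cv2
for n in ("scene","top"):
    im=optics.snapshot(n); cv2.imwrite(f"pics/{n}0.png",im[:,:,::-1]); c=optics.camera_info(n); print(n,c)
print(sensors.get_state())
E
```

```text
pics
scene {'vfov': 48.79467052271313, 'cx': 313.89757727991804, 'cy': 197.76126474077404, 'k1': -0.10225679351294185, 'R': array([[ 0.56249752, -0.82665936,  0.01519356],
       [-0.33283011, -0.24321829, -0.91108121],
       [ 0.75684917,  0.50742405, -0.41194681]]), 't': array([-0.28028043,  0.32579729,  0.47659143])}
top {'vfov': 44.266226463634915, 'cx': 320.7660338001129, 'cy': 196.5806899954918, 'k1': -0.021908437267991694, 'R': array([[-0.02031176, -0.99708253, -0.07357898],
       [-0.98476654,  0.03266391, -0.17078623],
       [ 0.17269135,  0.06898914, -0.98255697]]), 't': array([0.06055515, 0.57117029, 1.02737474])}
{'time_s': 0.1, 'joints': array([-76.18834396,  17.85595891,   0.80233816,  86.68220873,
        -0.25272964,  75.58577476,  -1.55925703]), 'joint_velocities': array([ 0.00511042, -0.01166832,  0.01960809, -0.21770719, -0.059373  ,
        0.10243434,  0.07083211]), 'tau': array([ 5.71551172e-04, -3.80856407e+01,  1.46328234e-01, -2.31243163e+01,
        1.21712481e-02,  8.10647121e-03,  1.31606222e-05]), 'ee_pos': array([0.15326249, 0.52754756, 0.23833268]), 'ee_rot': array([[-9.60303234e-01,  2.78957761e-01, -5.15716224e-04],
       [ 2.78958226e-01,  9.60301009e-01, -2.06902553e-03],
       [-8.19279189e-05, -2.13075519e-03, -9.99997727e-01]]), 'contact_force': array([-0.12090575,  0.17095313,  0.57053139]), 'ft_torque': array([-0.00770263,  0.06281604, -0.02484472]), 'gripper_width': 0.9980124240941955}
```

View pics/scene0.png

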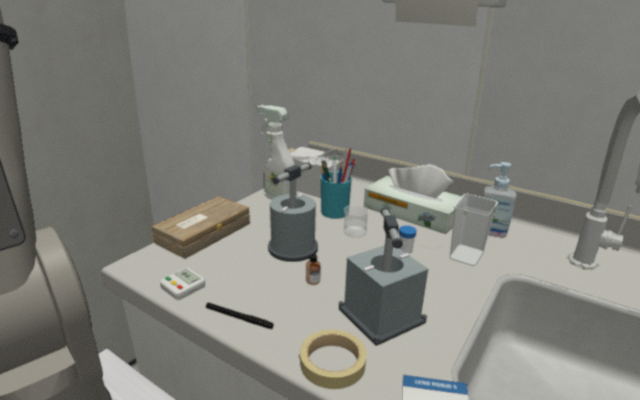

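View pics/top0.png

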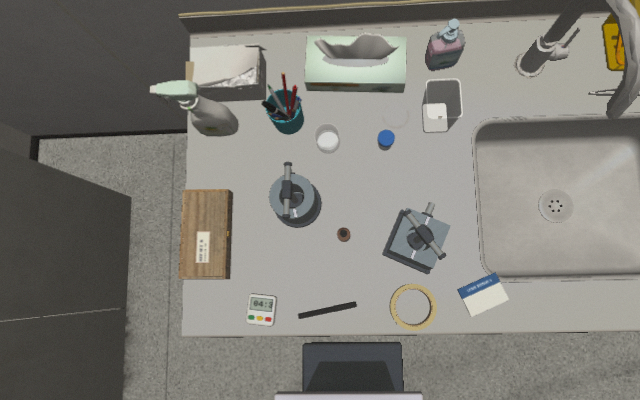

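```bash
cat > h.py <<'E'
import numpy as np, cv2
from cell import sensors, optics, env
def cam(n):
    c=optics.camera_info(n); f=200/np.tan(np.radians(c['vfov']/2))
    K=np.array([[f,0,c['cx']],[0,f,c['cy']],[0,0,1]]); return K,np.array([c['k1'],0,0,0.]),np.array(c['R']),np.array(c['t'])
def proj(n,X):
    K,D,R,t=cam(n); return cv2.projectPoints(np.atleast_2d(np.array(X,float)),cv2.Rodrigues(R)[0],t,K,D)[0][:,0]
def atz(n,uv,z):
    K,D,R,t=cam(n); p=cv2.undistortPoints(np.array(uv,float).reshape(-1,1,2),K,D,criteria=(3,50,1e-10))[:,0] if False else cv2.undistortPoints(np.array(uv,float).reshape(-1,1,2),K,D)[:,0]
    d=np.c_[p,np.ones(len(p))]@R; o=-R.T@t
    z=np.broadcast_to(z,(len(d),)); return o+d*((z-o[2])/d[:,2])[:,None]
def crop(im,x0,y0,x1,y1,s,name):
    cv2.imwrite(name,cv2.resize(im[y0:y1,x0:x1,::-1],None,fx=s,fy=s,interpolation=cv2.INTER_CUBIC))
E
python3 - <<'E'
import cv2
from h import crop
a=cv2.imread("pics/top0.png")[:,:,::-1]; b=cv2.imread("pics/scene0.png")[:,:,::-1]
crop(a,375,190,465,280,6,"pics/top0z.png"); crop(b,330,200,440,335,4.4,"pics/scene0z.png")
crop(a,250,150,340,240,6,"pics/top0r.png")
E
```

```text
(no output)
```

View pics/top0z.png

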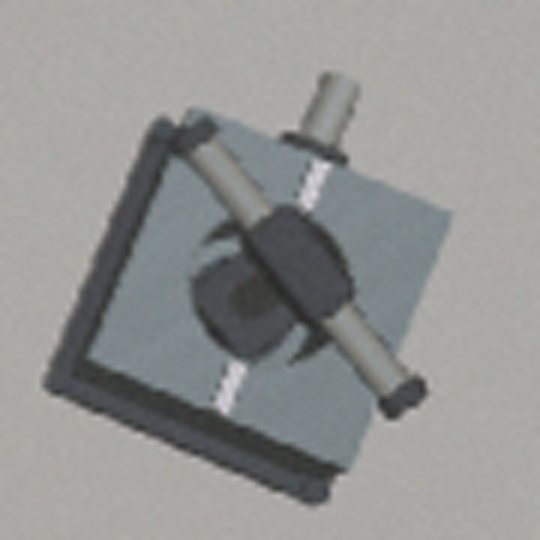

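View pics/scene0z.png

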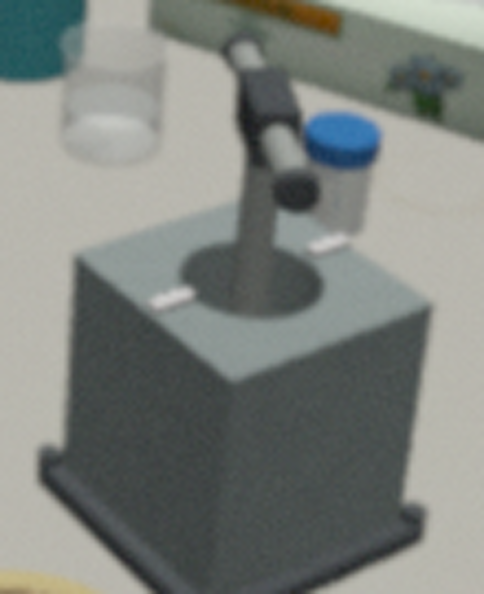

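View pics/top0r.png

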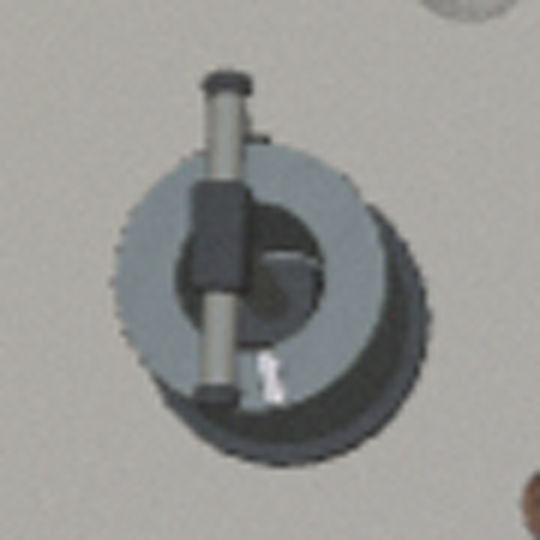

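```bash
python3 - <<'E'
from h import *
z=lambda L,s,o:(np.array(L,float)+.5)/s-.5+np.array(o)
T=lambda L:z(L,6,(375,190)); S=lambda L:z(L,4.4,(330,200))
ang=lambda a,b:np.degrees(np.arctan2(*(b-a)[1::-1]))
for n,f,cor,rib,kn in(("top",T,[(190,108),(452,212),(345,472),(85,360)],[(230,387),(313,184)],[(193,133),(403,396)]),("scene",S,[(78,260),(235,380),(432,302)],[(172,299),(328,245)],[(243,48),(296,189)])):
    c=atz(n,f(cor),.11);r=atz(n,f(rib),.114);k=atz(n,f(kn),.177)
    print(n,'cor',c[:,:2].round(4).tolist(),'edges',[round(np.linalg.norm(c[i+1]-c[i]),4) for i in range(len(c)-1)],[round(ang(c[i],c[i+1]),1) for i in range(len(c)-1)])
    print(' diagmid',((c[0]+c[2])/2).round(4),'rib mid',r.mean(0).round(4),np.linalg.norm(r[1]-r[0]).round(4),'ang',ang(r[0],r[1]))
    print(' knobs',k[:,:2].round(4).tolist(),'mid',k.mean(0).round(4),np.linalg.norm(k[1]-k[0]).round(4),'ang',ang(k[0],k[1]))
R=z([(227,80),(217,398)],6,(250,150));k=atz("top",R,.177);print('round',k.round(4).tolist(),k.mean(0))
E
```

```text
top cor [[0.5337, -0.1331], [0.4957, -0.2186], [0.4101, -0.1781], [0.4493, -0.094]] edges [np.float64(0.0936), np.float64(0.0947), np.float64(0.0929)] [np.float64(-114.0), np.float64(154.7), np.float64(65.0)]
 diagmid [ 0.4719 -0.1556  0.11  ] rib mid [ 0.4725 -0.1568  0.114 ] 0.074 ang -24.873609575904368
 knobs [[0.5158, -0.1267], [0.4314, -0.1873]] mid [ 0.4736 -0.157   0.177 ] 0.1039 ang -144.33908555506304
scene cor [[0.449, -0.0979], [0.414, -0.18], [0.4986, -0.218]] edges [np.float64(0.0893), np.float64(0.0927)] [np.float64(-113.1), np.float64(-24.2)]
 diagmid [ 0.4738 -0.1579  0.11  ] rib mid [ 0.4736 -0.1572  0.114 ] 0.0735 ang -25.052918272878202
 knobs [[0.5213, -0.1245], [0.4346, -0.1861]] mid [ 0.4779 -0.1553  0.177 ] 0.1063 ang -144.63729648174373
round [[0.6199, 0.1009, 0.177], [0.5149, 0.105, 0.177]] [0.56739735 0.10293793 0.177     ]
```

```bash
cat >> h.py <<'E'
from scipy.spatial.transform import Rotation as Ro
def rows(wps,p=None,Rm=None):
    """wps: (x,y,z,yaw of tool y deg) -> shift cm, rotvec deg in tool frame"""
    s=sensors.get_state(); p=s['ee_pos'] if p is None else np.array(p); Rm=s['ee_rot'] if Rm is None else Rm
    print('t',round(s['time_s'],2),'p',s['ee_pos'].round(4),'yawy',np.degrees(np.arctan2(Rm[1,1],Rm[0,1])).round(2),'F',s['contact_force'].round(1),s['ft_torque'].round(2),'g',round(s['gripper_width'],3),'q',s['joints'].round(1))
    for x,y,z,a in wps:
        a=np.radians(a); Y=np.array([np.cos(a),np.sin(a),0]);Z=np.array([0,0,-1.]);X=np.cross(Y,Z)
        d=Rm.T@(np.array([x,y,z])-p)*100; r=Ro.from_matrix(Rm.T@np.c_[X,Y,Z]).as_rotvec(degrees=True)
        print([x,y,z],d.round(2),r.round(1))
E
python3 - <<'E'
from h import *
y0=73.8
P=[(.19,.46,.25),(.23,.39,.26),(.27,.33,.26),(.31,.27,.26),(.34,.21,.26),(.36,.15,.26),(.38,.09,.26),(.40,.03,.26)]
rows([(*p,y0-10.5*(i+1)) for i,p in enumerate(P)])
E
```

```text
t 0.1 p [0.1533 0.5275 0.2383] yawy 73.8 F [-0.1  0.2  0.6] [-0.01  0.06 -0.02] g 0.998 q [-76.2  17.9   0.8  86.7  -0.3  75.6  -1.6]
[0.19, 0.46, 0.25] [-5.41 -5.46 -1.15] [-0.1  0.  10.5]
[0.23, 0.39, 0.26] [-11.21 -11.07  -2.14] [-0.1  0.  21. ]
[0.27, 0.33, 0.26] [-16.72 -15.72  -2.13] [-0.1  0.  31.5]
[0.31, 0.27, 0.26] [-22.24 -20.36  -2.12] [-0.1  0.  42. ]
[0.34, 0.21, 0.26] [-26.79 -25.29  -2.11] [-0.1  0.1 52.5]
[0.36, 0.15, 0.26] [-30.39 -30.49  -2.1 ] [-0.1  0.1 63. ]
[0.38, 0.09, 0.26] [-33.98 -35.7   -2.09] [-0.1  0.1 73.5]
[0.4, 0.03, 0.26] [-37.57 -40.9   -2.08] [-0.1  0.1 84. ]
```

```bash
python3 -m jog '[{"x":-5.4,"y":-5.5,"z":-1.2,"az":10.5,"fingers":100},{"x":-11.2,"y":-11,"z":-2.1,"az":21,"fingers":80},{"x":-16.7,"y":-15.7,"z":-2.1,"az":31.5,"fingers":60},{"x":-22.2,"y":-20.4,"z":-2.1,"az":42,"fingers":60},{"x":-26.8,"y":-25.3,"z":-2.1,"az":52.5,"fingers":60},{"x":-30.4,"y":-30.5,"z":-2.1,"az":63,"fingers":60},{"x":-34,"y":-35.7,"z":-2.1,"az":73.5,"fingers":60},{"x":-37.6,"y":-40.9,"z":-2.1,"az":84,"fingers":60}]' 40
python3 - <<'E'
from h import *
rows([(.42,-.02,.26,-20.5),(.45,-.08,.25,-31),(.465,-.13,.245,-41.5),(.474,-.157,.235,-52),(.474,-.157,.225,-54.4)])
E
```

```text
t 0.1 p [0.1533 0.5275 0.2383] yawy 73.8 F [-0.1  0.2  0.6] [-0.01  0.06 -0.02] g 0.998 q [-76.2  17.9   0.8  86.7  -0.3  75.6  -1.6]
[0.42, -0.02, 0.26] [-40.89 -45.14  -2.07] [-0.1  0.1 94.3]
[0.45, -0.08, 0.25] [-45.44 -50.07  -1.06] [-1.000e-01  1.000e-01  1.048e+02]
[0.465, -0.13, 0.245] [-48.28 -54.45  -0.55] [-1.000e-01  1.000e-01  1.153e+02]
[0.474, -0.157, 0.235] [-49.9  -56.79   0.46] [-1.000e-01  1.000e-01  1.258e+02]
[0.474, -0.157, 0.225] [-49.9  -56.79   1.46] [-1.000e-01  1.000e-01  1.282e+02]invalid input
```

```bash
python3 -m jog '[{"x":-5.4,"y":-5.5,"z":-1.2,"ax":0,"ay":0,"az":10.5,"fingers":100},{"x":-11.2,"y":-11,"z":-2.1,"ax":0,"ay":0,"az":21,"fingers":80},{"x":-16.7,"y":-15.7,"z":-2.1,"ax":0,"ay":0,"az":31.5,"fingers":60},{"x":-22.2,"y":-20.4,"z":-2.1,"ax":0,"ay":0,"az":42,"fingers":60},{"x":-26.8,"y":-25.3,"z":-2.1,"ax":0,"ay":0,"az":52.5,"fingers":60},{"x":-30.4,"y":-30.5,"z":-2.1,"ax":0,"ay":0,"az":63,"fingers":60},{"x":-34,"y":-35.7,"z":-2.1,"ax":0,"ay":0,"az":73.5,"fingers":60},{"x":-37.6,"y":-40.9,"z":-2.1,"ax":0,"ay":0,"az":84,"fingers":60}]' 40
python3 - <<'E'
from h import *
rows([(.42,-.02,.26,-20.5),(.45,-.08,.25,-31),(.465,-.13,.245,-41.5),(.474,-.157,.235,-52),(.474,-.157,.225,-54.4)])
E
```

```text
time_s: 1.1
ee_pos: [0.3808, 0.084, 0.2601]
ee_rot: [[0.183, 0.983, 0.0], [0.983, -0.183, 0.0], [0.001, 0.0, -1.0]]
contact_force: [1.7, 0.8, 0.3]
gripper_width: 0.6
t 1.1 p [0.3808 0.084  0.2601] yawy -10.53 F [1.7 0.8 0.3] [-0.01 -0.1  -0.04] g 0.6 q [-46.8  -3.2  30.7 107.4   1.7  75.4 -27.1]
[0.42, -0.02, 0.26] [-9.51  5.76  0.01] [ 0. -0. 10.]
[0.45, -0.08, 0.25] [-14.86   9.8    1.  ] [ 0.  -0.  20.5]
[0.465, -0.13, 0.245] [-19.5   12.19   1.5 ] [-0. -0. 31.]
[0.474, -0.157, 0.235] [-22.    13.57   2.5 ] [-0.  -0.  41.5]
[0.474, -0.157, 0.225] [-22.    13.57   3.5 ] [-0.  -0.  43.9]
```

```bash
python3 -m jog '[{"x":-5,"y":3,"z":0,"ax":0,"ay":0,"az":10,"fingers":60},{"x":-10,"y":6,"z":0,"ax":0,"ay":0,"az":20,"fingers":60},{"x":-15,"y":9.5,"z":0.5,"ax":0,"ay":0,"az":30,"fingers":60},{"x":-19.5,"y":12,"z":1,"ax":0,"ay":0,"az":40,"fingers":60},{"x":-22,"y":13.5,"z":1.5,"ax":0,"ay":0,"az":43.9,"fingers":60},{"x":-22,"y":13.5,"z":2,"ax":0,"ay":0,"az":43.9,"fingers":60},{"x":-22,"y":13.5,"z":2,"ax":0,"ay":0,"az":43.9,"fingers":60},{"x":-22,"y":13.5,"z":2,"ax":0,"ay":0,"az":43.9,"fingers":60}]' 40
python3 - <<'E'
from h import *
im=optics.snapshot("scene");crop(im,330,120,490,340,2.7,"pics/s1.png")
im=optics.snapshot("top");crop(im,330,130,520,310,3,"pics/t1.png")
rows([(.474,-.157,.2,-54.4),(.474,-.157,.166,-54.4)])
E
```

```text
time_s: 2.1
ee_pos: [0.4745, -0.1527, 0.2402]
ee_rot: [[0.808, 0.589, -0.0], [0.589, -0.808, 0.001], [0.001, -0.001, -1.0]]
contact_force: [-0.0, 0.3, 0.5]
gripper_width: 0.603
t 2.2 p [ 0.4746 -0.1531  0.2405] yawy -53.95 F [-0.1 -0.4 -0.2] [0.02 0.05 0.01] g 0.6 q [-24.1  15.1  49.8  95.6 -12.   74.8 -26.1]
[0.474, -0.157, 0.2] [-0.29  0.28  4.05] [-0.  -0.1  0.4]
[0.474, -0.157, 0.166] [-0.29  0.28  7.45] [-0.  -0.1  0.4]
```

View pics/s1.png

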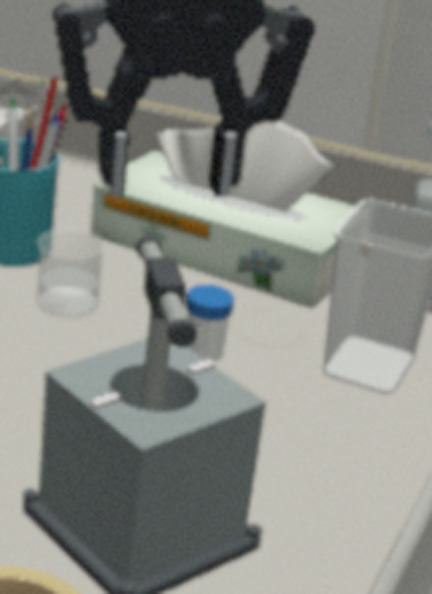

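View pics/t1.png

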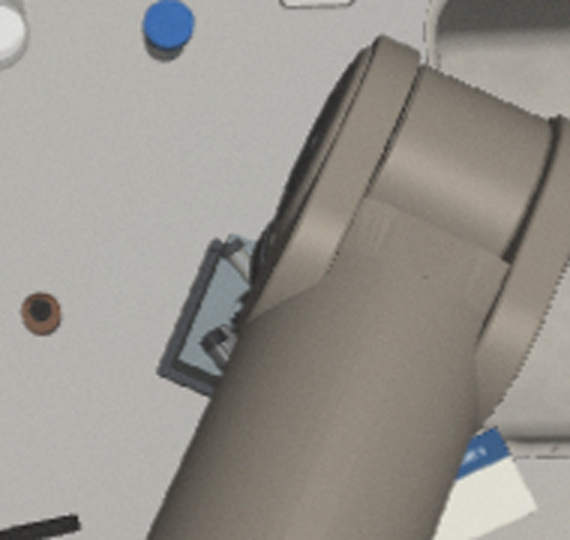

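```bash
python3 -m jog '[{"x":-0.3,"y":0.3,"z":1.5,"ax":0,"ay":0,"az":0.4,"fingers":60},{"x":-0.3,"y":0.3,"z":3,"ax":0,"ay":0,"az":0.4,"fingers":60},{"x":-0.3,"y":0.3,"z":4.5,"ax":0,"ay":0,"az":0.4,"fingers":60},{"x":-0.3,"y":0.3,"z":6,"ax":0,"ay":0,"az":0.4,"fingers":60},{"x":-0.3,"y":0.3,"z":7,"ax":0,"ay":0,"az":0.4,"fingers":60},{"x":-0.3,"y":0.3,"z":7.4,"ax":0,"ay":0,"az":0.4,"fingers":60},{"x":-0.3,"y":0.3,"z":7.4,"ax":0,"ay":0,"az":0.4,"fingers":60},{"x":-0.3,"y":0.3,"z":7.4,"ax":0,"ay":0,"az":0.4,"fingers":60}]' 40
python3 - <<'E'
from h import *
im=optics.snapshot("scene");crop(im,330,120,490,340,2.7,"pics/s2.png")
rows([(.474,-.157,.166,-54.4)])
E
```

```text
time_s: 3.2
ee_pos: [0.4742, -0.1588, 0.1668]
ee_rot: [[0.814, 0.581, 0.001], [0.581, -0.814, -0.0], [0.001, 0.001, -1.0]]
contact_force: [0.3, 0.1, -0.0]
gripper_width: 0.605
t 3.25 p [ 0.4742 -0.1588  0.1668] yawy -54.49 F [ 0.9 -0.7 -0.6] [-0.02 -0.    0.01] g 0.598 q [-21.6  19.4  48.4 102.2 -15.8  65.5 -22.6]
[0.474, -0.157, 0.166] [ 0.08 -0.16  0.08] [ 0.  -0.1 -0.1]
```

View pics/s2.png

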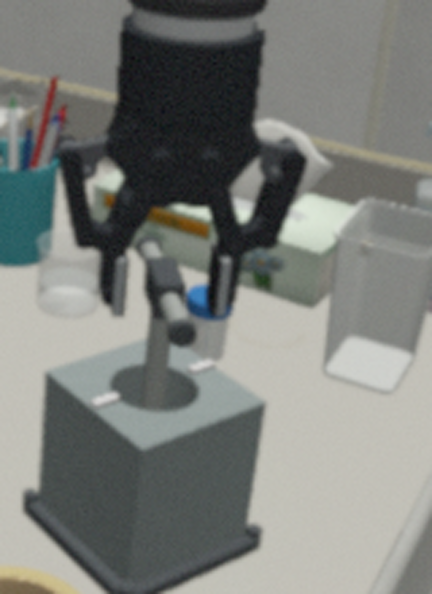

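The hub (about (167,283) in the crop) sits between the two pads at (120,285) and (225,285), nearly centred. I'll close on it.

```bash
python3 -m jog '[{"x":0.1,"y":-0.1,"z":0.1,"ax":0,"ay":0,"az":0,"fingers":45},{"x":0.1,"y":-0.1,"z":0.1,"ax":0,"ay":0,"az":0,"fingers":35},{"x":0.1,"y":-0.1,"z":0.1,"ax":0,"ay":0,"az":0,"fingers":28},{"x":0.1,"y":-0.1,"z":0.1,"ax":0,"ay":0,"az":0,"fingers":22},{"x":0.1,"y":-0.1,"z":0.1,"ax":0,"ay":0,"az":0,"fingers":10},{"x":0.1,"y":-0.1,"z":0.1,"ax":0,"ay":0,"az":0,"fingers":0},{"x":0.1,"y":-0.1,"z":0.1,"ax":0,"ay":0,"az":0,"fingers":0},{"x":0.1,"y":-0.1,"z":0.1,"ax":0,"ay":0,"az":0,"fingers":0}]' 40
python3 - <<'E'
from h import *
im=optics.snapshot("scene");crop(im,330,120,490,340,2.7,"pics/s3.png")
rows([(.474,-.157,.166,-54.4-a) for a in (10,20,30,40,50,60,65)])
E
```

```text
time_s: 4.25
ee_pos: [0.474, -0.1571, 0.1654]
ee_rot: [[0.814, 0.581, 0.0], [0.581, -0.814, 0.0], [0.0, -0.0, -1.0]]
contact_force: [-1.1, 0.4, 2.7]
gripper_width: 0.204
t 4.3 p [ 0.474  -0.1571  0.1654] yawy -54.5 F [-0.6  0.6  3.1] [ 0.18  0.16 -0.1 ] g 0.205 q [-21.7  19.4  48.4 102.3 -15.9  65.4 -22.8]
[0.474, -0.157, 0.166] [ 0.   -0.01 -0.06] [-0.  -0.   9.9]
[0.474, -0.157, 0.166] [ 0.   -0.01 -0.06] [-0.  -0.  19.9]
[0.474, -0.157, 0.166] [ 0.   -0.01 -0.06] [-0.  -0.  29.9]
[0.474, -0.157, 0.166] [ 0.   -0.01 -0.06] [-0.  -0.  39.9]
[0.474, -0.157, 0.166] [ 0.   -0.01 -0.06] [-0.  -0.  49.9]
[0.474, -0.157, 0.166] [ 0.   -0.01 -0.06] [-0.  -0.  59.9]
[0.474, -0.157, 0.166] [ 0.   -0.01 -0.06] [-0.  -0.  64.9]
```

View pics/s3.png

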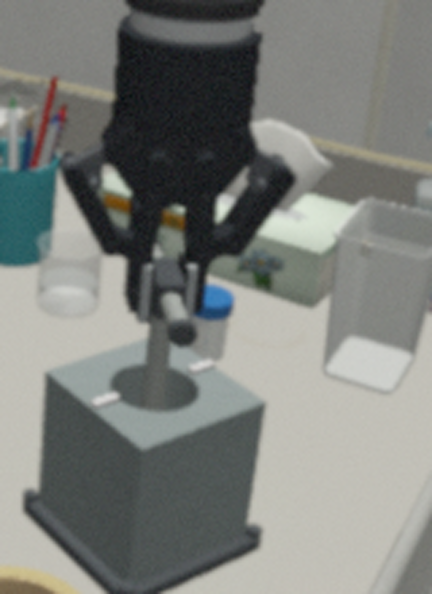

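```bash
python3 -m jog '[{"x":0,"y":0,"z":0,"ax":0,"ay":0,"az":4,"fingers":0},{"x":0,"y":0,"z":0,"ax":0,"ay":0,"az":9,"fingers":0},{"x":0,"y":0,"z":0,"ax":0,"ay":0,"az":14,"fingers":0},{"x":0,"y":0,"z":0,"ax":0,"ay":0,"az":19,"fingers":0},{"x":0,"y":0,"z":0,"ax":0,"ay":0,"az":24,"fingers":0},{"x":0,"y":0,"z":0,"ax":0,"ay":0,"az":29,"fingers":0},{"x":0,"y":0,"z":0,"ax":0,"ay":0,"az":34,"fingers":0},{"x":0,"y":0,"z":0,"ax":0,"ay":0,"az":38,"fingers":0}]' 40
python3 - <<'E'
from h import *
im=optics.snapshot("scene");crop(im,330,120,490,340,2.7,"pics/s4.png")
rows([(.474,-.157,.166,-115)])
E
```

```text
time_s: 5.3
ee_pos: [0.4741, -0.1575, 0.1654]
ee_rot: [[0.999, -0.045, 0.0], [-0.045, -0.999, -0.001], [0.0, 0.001, -1.0]]
contact_force: [-1.0, 0.8, 1.4]
gripper_width: 0.203
t 5.35 p [ 0.4741 -0.1575  0.1654] yawy -92.68 F [-1.1  0.1  2.4] [ 0.07  0.21 -0.02] g 0.206 q [-27.7  22.1  57.3 102.5 -20.1  66.5 -56.8]
[0.474, -0.157, 0.166] [-0.01 -0.05 -0.06] [ 0.  -0.  22.3]
```

View pics/s4.png

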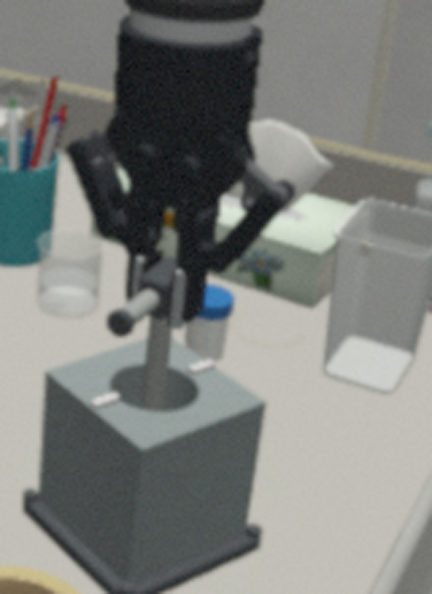

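```bash
python3 -m jog '[{"x":0,"y":0,"z":0,"ax":0,"ay":0,"az":4,"fingers":0},{"x":0,"y":0,"z":0,"ax":0,"ay":0,"az":8.5,"fingers":0},{"x":0,"y":0,"z":0,"ax":0,"ay":0,"az":13,"fingers":0},{"x":0,"y":0,"z":0,"ax":0,"ay":0,"az":17.5,"fingers":0},{"x":0,"y":0,"z":0,"ax":0,"ay":0,"az":21,"fingers":0},{"x":0,"y":0,"z":0,"ax":0,"ay":0,"az":22.5,"fingers":0},{"x":0,"y":0,"z":0,"ax":0,"ay":0,"az":22.5,"fingers":0},{"x":0,"y":0,"z":0,"ax":0,"ay":0,"az":22.5,"fingers":0}]' 40
python3 - <<'E'
from h import *
im=optics.snapshot("scene");cv2.imwrite("pics/s5full.png",im[:,:,::-1]);crop(im,350,190,450,320,4.4,"pics/s5.png")
im=optics.snapshot("top");crop(im,330,130,520,310,3,"pics/t5.png")
rows([(.474,-.157,.166,-115)])
E
```

```text
time_s: 6.35
ee_pos: [0.474, -0.1576, 0.1654]
ee_rot: [[0.906, -0.422, 0.0], [-0.422, -0.906, -0.001], [0.0, 0.0, -1.0]]
contact_force: [-0.9, -0.8, 1.8]
gripper_width: 0.208
t 6.45 p [ 0.474  -0.1576  0.1654] yawy -114.99 F [-1.4 -0.7  2.8] [-0.27  0.28  0.06] g 0.207 q [-31.   24.3  62.8 102.6 -23.3  67.6 -76. ]
[0.474, -0.157, 0.166] [-0.02 -0.05 -0.06] [ 0. -0.  0.]
```

View pics/s5.png

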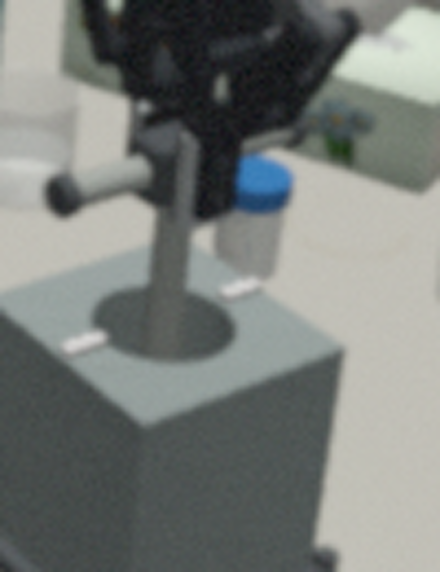

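View pics/t5.png

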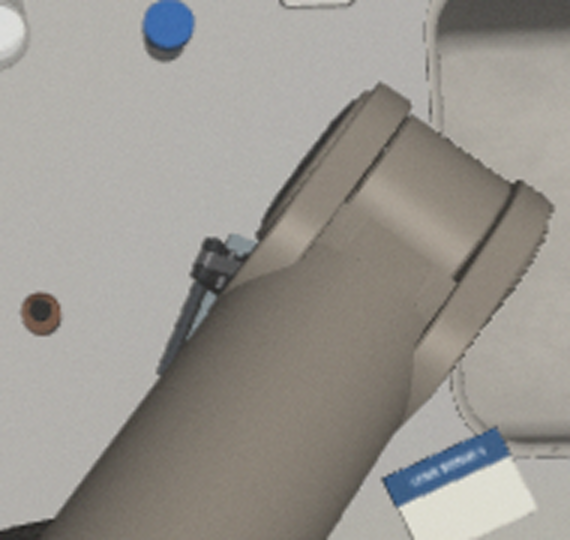

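```bash
python3 -m jog '[{"x":0,"y":0,"z":0,"ax":0,"ay":0,"az":0,"fingers":25},{"x":0,"y":0,"z":0,"ax":0,"ay":0,"az":0,"fingers":35},{"x":0,"y":0,"z":0,"ax":0,"ay":0,"az":0,"fingers":50},{"x":0,"y":0,"z":0,"ax":0,"ay":0,"az":0,"fingers":60},{"x":0,"y":0,"z":-1,"ax":0,"ay":0,"az":0,"fingers":60},{"x":0,"y":0,"z":-3,"ax":0,"ay":0,"az":0,"fingers":60},{"x":0,"y":0,"z":-6,"ax":0,"ay":0,"az":0,"fingers":60},{"x":0,"y":0,"z":-9,"ax":0,"ay":0,"az":0,"fingers":60}]' 40
python3 - <<'E'
from h import *
rows([(.33,.16,.26,-115),(.37,.0,.26,-115)])
E
```

```text
time_s: 7.45
ee_pos: [0.474, -0.1574, 0.2568]
ee_rot: [[0.906, -0.423, 0.001], [-0.423, -0.906, -0.0], [0.001, -0.0, -1.0]]
contact_force: [0.4, 0.9, 0.1]
gripper_width: 0.601
t 7.45 p [ 0.474  -0.1574  0.2568] yawy -115.02 F [0.4 0.9 0.1] [ 0.02 -0.01 -0.06] g 0.601 q [-34.5  19.3  66.6  94.1 -18.   78.5 -80.5]
[0.33, 0.16, 0.26] [-26.47 -22.67  -0.33] [-0. -0. -0.]
[0.37, 0.0, 0.26] [-16.08  -9.86  -0.33] [-0. -0. -0.]
```

```bash
python3 -m jog '[{"x":-3,"y":-2,"z":-0.5,"ax":0,"ay":0,"az":-5,"fingers":60},{"x":-7,"y":-4,"z":-1,"ax":0,"ay":0,"az":-10,"fingers":60},{"x":-11,"y":-7,"z":-1,"ax":0,"ay":0,"az":-15,"fingers":60},{"x":-15,"y":-10,"z":-1,"ax":0,"ay":0,"az":-20,"fingers":60},{"x":-18,"y":-13,"z":-1,"ax":0,"ay":0,"az":-25,"fingers":60},{"x":-21,"y":-16,"z":-1,"ax":0,"ay":0,"az":-30,"fingers":60},{"x":-23,"y":-18,"z":-1,"ax":0,"ay":0,"az":-30,"fingers":60},{"x":-24,"y":-19,"z":-1,"ax":0,"ay":0,"az":-30,"fingers":60}]' 40
python3 - <<'E'
from h import *
im=optics.snapshot("scene");cv2.imwrite("pics/s6full.png",im[:,:,::-1]);crop(im,330,200,440,335,4.4,"pics/s6.png")
im=optics.snapshot("top");cv2.imwrite("pics/t6full.png",im[:,:,::-1]);crop(im,375,190,465,280,6,"pics/t6.png")
rows([])
E
```

```text
time_s: 8.45
ee_pos: [0.3366, 0.1174, 0.2657]
ee_rot: [[0.996, 0.089, 0.001], [0.089, -0.996, 0.001], [0.001, -0.001, -1.0]]
contact_force: [-0.1, 0.5, 0.0]
gripper_width: 0.6
t 8.55 p [0.3368 0.117  0.2655] yawy -84.91 F [-0.2  0.2 -0.2] [-0.02  0.04  0.03] g 0.605 q [ -72.9  -11.3   43.9  110.9    8.    77.4 -116.2]
```

View pics/s6.png

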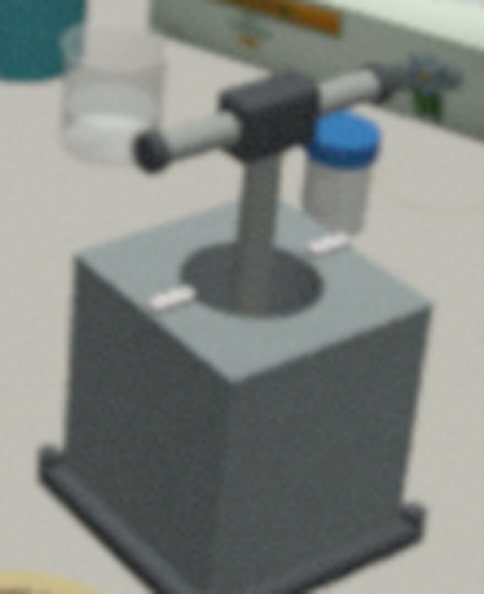

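View pics/t6.png

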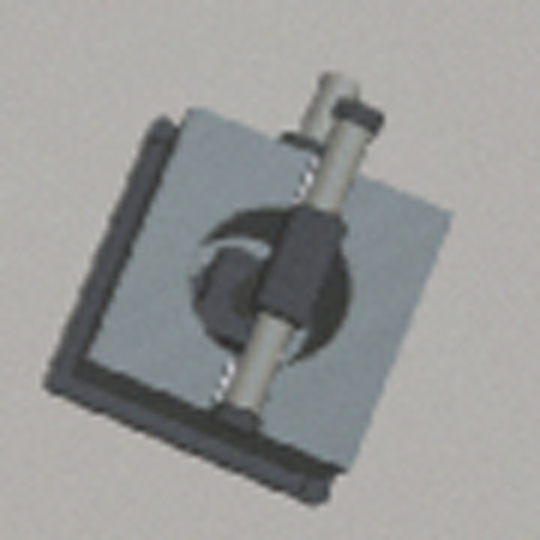

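View pics/t6full.png

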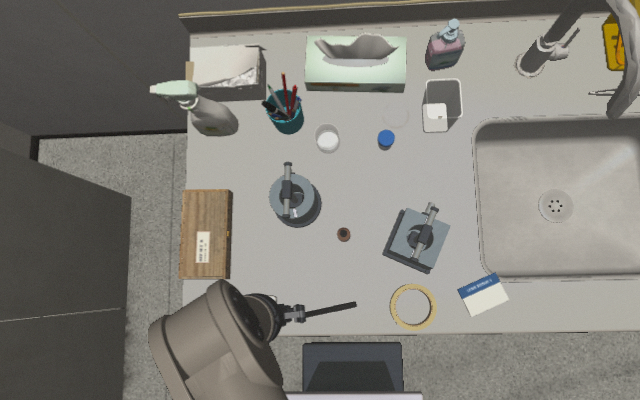

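```bash
python3 - <<'E'
from h import *
z=lambda L,s,o:(np.array(L,float)+.5)/s-.5+np.array(o)
ang=lambda a,b:np.degrees(np.arctan2(*(b-a)[1::-1]))
for n,p in(("top",z([(236,418),(359,112)],6,(375,190))),("scene",z([(151,152),(384,83)],4.4,(330,200)))):
    k=atz(n,p,.177);print(n,k.round(4).tolist(),k.mean(0).round(4),np.linalg.norm(k[1]-k[0]).round(4),ang(k[0],k[1]))
for n,c in(("top",(250,150,340,240)),("scene",(255,150,330,260))):
    a=cv2.imread(f"pics/{n}0.png");b=cv2.imread(f"pics/{n[0]}6full.png");x0,y0,x1,y1=c
    print(n,cv2.phaseCorrelate(a[y0:y1,x0:x1,0].astype(float),b[y0:y1,x0:x1,0].astype(float)),cv2.absdiff(cv2.blur(a,(3,3)),cv2.blur(b,(3,3)))[y0:y1,x0:x1].max())
E
```

```text
top [[0.4259, -0.1356, 0.177], [0.5209, -0.179, 0.177]] [ 0.4734 -0.1573  0.177 ] 0.1045 -24.58840512079939
scene [[0.4288, -0.1348, 0.177], [0.5252, -0.1801, 0.177]] [ 0.477  -0.1574  0.177 ] 0.1065 -25.219032222458473
top ((0.03295352655489836, 0.01842173191153762), 0.9816633501054264) 9
scene ((0.5190207125165074, 0.03417145455434678), 0.9914377176211886) 8
```

```bash
python3 -c "
from cell import env; print(env.close_job())"
```

```text
the job is handed in; nothing more can be done
None
```

The square housing's nut is locked: I gripped its T-handle by the hub and turned the extension about 60.5° clockwise. I then let go, backed the arm clear and handed the job in at about 8.6 s of the 29 s.

- **Alignment:** the handle now lies at −24.6° in the top view and −25.2° in the scene view. The ribs lie at −24.9° and −25.1°, so the two agree to within about 0.3°.
- **Seating:** the extension stands on the bore axis, and its handle is at the expected height in both views, within measurement error. I could not see the socket on the nut itself, but nothing suggests it lifted.
- **Round housing:** its extension shows no visible change between the first and last pictures. The scene-view shift estimate read 0.5 px, which I took as noise because the pixel differences were tiny and the top view read 0.03 px.
- **Forces:** every reading at the end of a move was only a few newtons, far below the limits.
- **Other disagreements:** the scene camera placed the handle about 3.5 mm further ahead than the top camera, both before and after the turn. That is a little over the stated calibration error. The first move call was refused because rows need every key filled in, and nothing moved.

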